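# Feed a parts box through the chute flap

## Robot

A 7-joint arm with a two-finger parallel gripper is mounted at the origin on a cart in front of the work surface, level with it; the furniture and walls round the work are solid. World frame = base frame: x ahead of the robot, y to its left, z up, the work surface at z = 0. Lengths are in mm, angles in rad, forces in N, time in s.
With the tool pointing down it reaches from about 400 to 850 mm from the base axis. Payload 4.5 kg.
Tool frame: the origin (TCP) lies midway between the tips of the shut fingers; the grasp point (between the pads) lies behind it (bot.grip_point_offset is the z of the grasp point in the tool frame, in mm); z points along the fingers, y is the line along which they close (so a half turn about z gives the same grasp; the last joint's range is limited). The gripper opens to 85 mm and grips with 20 to 120 N. Pads are 22 mm wide; open, the fingers measure 114 mm over their backs; the gripper's body (76 mm by 85 mm) begins 54 mm behind the grasp point. The pads swing forward as they close: fully open they stand 13 mm farther back than shut.
Start: joints at [1.22, 0.689, -0.195, 1.565, 0.157, 0.902, -0.215], TCP at [234.639, -579.309, 231.317] pointing down, gripper open.
Joint ranges: [-3.01, 3.01], [-0.46, 2.08], [-1.47, 1.51], [0.13, 2.56], [-1, 4.14], [0.04, 2.09], [-2.66, 2.66]. Speed limits (rad/s): [2.57, 2.57, 3.14, 3.14, 3.14, 3.14, 3.14].

## Interface

Orientations are given as a unit quaternion [x, y, z, w].
In Python, from cell import bot, fingers, planner, readout, optics, job gives the robot as it stands. Calls block until the motion is done:
- bot.move_pose(position, orientation): joint-space move of the TCP to a pose.
- bot.movel(position, orientation=None, rate=150, stop_force=None): straight line of the TCP; orientation=None keeps the orientation; rate is the mean speed in mm/s. With stop_force (N) it stops when the force on the tool has changed by that much, and returns True; else False.
- bot.move_j(angles): joint-space move.
- fingers.move_gripper(opening): finger opening in mm; the grip force is fixed at half the most; returns when the fingers have stopped.
- bot.wait(seconds).
- planner.solve_ik(position, orientation): joint angles nearest the present ones, or None.
- readout.sense(): the state.
- optics.camera(name): name is "scene" or "side" or "wrist"; returns the picture (384x512x3 uint8, blue, green, red); there is no depth.
- optics.camera_params(name): a dict with "camera_matrix" (3x3 intrinsics, pixels), "dist" ([k1, k2, p1, p2, k3] as OpenCV has them; the pictures are not rectified), "R" (3x3) and "t" (3): a world point X has camera coordinates R X + t. Camera axes: x right, y down, z forward; pixel columns grow to the right and rows downward; lengths in mm; the calibration is good to about 2 mm. A picture is of the moment at which its call begins: read the wrist's pose just before it. camera_params takes no time and is no camera call; for the wrist camera it gives the pose at the moment of the call.
A pose or a line that the arm cannot do raises bot.MotionError and nothing moves.
- job.sign_off(): hands the job in; it is judged then, once.
The state is a dict: "clock": time; "joint_positions": joint angles; "dq": joint speeds; "joint_efforts": joint torques, N m; "tcp_pos": TCP position; "eef_rot": TCP orientation; "contact_force": force on the tool from outside, world axes, zero at the start; "ft_torque": the same for the moment, N m; "gripper_width": finger opening in mm; "gripper_force": force on a finger pad.
Only numpy, scipy, OpenCV 4.12 (cv2) and the standard library are available. Lean on these libraries where they do the work, as an engineer would, in place of code of your own. Each camera call takes 0.05 s, during which the arm holds its last target. There are 200 camera calls.

## Task

Push the small brown box along the feed plate with your fingertips, in between the guides and through the yellow hanging flap, until it slides down the chute into the catch tray; then draw back so that the flap swings shut. Only push the box: do not pick it up, and leave the other things on the bench alone.

Things in the scene. Friction and masses are not known exactly. Their poses are not given: they have to be found in the camera images.
- brown_box: small brown slide-top box, closed, 36 x 87 x 30 mm (x, y, z), 80 to 170 g; origin at the centre of its underside, its y axis along its 87 mm length. It starts flat on the feed plate, length roughly along the feed direction (up to 15 degrees off), up to 22 mm off the lane's middle, its rear end free
- chute: blue feed chute fixed on the bench; its x axis is the feed direction (roughly the world's +y), y across, z up; origin on the bench under the flap opening. In its frame: level bare metal feed plate at z = 85 mm, x = -235 to +20 mm, 160 mm wide. Slick white guides 20 mm high on it flare from 137 mm apart at x = -127 mm to a throat 56 mm wide from x = -40 mm to the flap
- feed_mouth (a point): point on the feed plate in the middle of the throat (chute frame 0, 0, 85 mm). Cheeks 75 mm over their outsides stand here, x = -7 to +15 mm, up to z = 143 mm; the flap's 6 mm hinge rod runs between them at x = 4, z = 137 mm; the opening under it is 49 mm high. Fingers pointing down can push the box's rear end up to the rod
- tray_floor (a point): centre of the catch tray's floor (chute frame 230, 0, 8 mm). Past x = 20 mm a slick ramp falls at 29 degrees to this tray (x = 160 to 300 mm, 90 mm wide, walls up to z = 46 mm). Once more than half of the box's length is past x = 20 mm it tips and slides down by itself
- flap (a joint): angle of the yellow flap, a light plate 55 mm wide and 50 mm high hanging from the rod: 0 hangs shut, grows as its lower edge is pushed in the feed direction (to 1.5 rad); it opens this way only, and its weight (35 g) swings it shut
- gear_motor: small black geared motor, 34 x 55 x 49 mm, a bystander at the right; origin under its centre
- model_wheel: black model wheel, 64 mm across and 22 mm high, a bystander at the right; origin under its centre
- sanding_block: wooden sanding block, 61 x 106 x 24 mm, a bystander at the left; origin under its centre
Things that resemble listed ones, but are neither listed nor needed, are in the scene too. Several things have the shape of the brown_box; the one meant has the colours described above.

How it is judged:
By the outcome, as a careful person would: the job done as asked, in the order asked, and still so for the second after the job is handed in, with the robot touching nothing.
It also fails if it takes over 35 s, if anything falls off the work surface, if the arm or the gripper's body presses on something with over 40 N, if the wrist force passes 120 N, or if a joint passes its speed limit or range.

## Working session

There is one attempt and no reset: what is moved stays moved. The work goes in short steps, each a Python script; the robot and the scene stay as the last script left them, time stands still between calls to the robot, and variables do not carry over. Pictures are saved under pics/ and viewed, at most 10 in all, crops included, and the job is handed in when it is done.

```bash
mkdir -p pics; python3 - <<'E'
from cell import bot, fingers, planner, readout, optics, job
import cv2,numpy as np
for n in("scene","side"):
    im=optics.camera(n); cv2.imwrite(f"pics/{n}0.png",cv2.resize(im,None,fx=1.5,fy=1.5,interpolation=cv2.INTER_CUBIC))
    p=optics.camera_params(n);print(n,{k:np.round(v,3).tolist() for k,v in p.items()})
s=readout.sense();print(s['clock'],s['tcp_pos'],s['eef_rot'],bot.grip_point_offset)
E
```

```text
scene {'camera_matrix': [[468.936, 0.0, 249.65], [0.0, 468.936, 183.389], [0.0, 0.0, 1.0]], 'dist': [-0.043, 0.0, 0.0, 0.0, 0.0], 'R': [[-0.867, -0.498, -0.013], [-0.229, 0.422, -0.877], [0.442, -0.758, -0.48]], 't': [475.406, 232.84, 1665.888]}
side {'camera_matrix': [[445.999, 0.0, 254.503], [0.0, 445.999, 194.7], [0.0, 0.0, 1.0]], 'dist': [0.029, 0.0, 0.0, 0.0, 0.0], 'R': [[0.994, -0.107, -0.012], [-0.075, -0.607, -0.791], [0.077, 0.787, -0.611]], 't': [-563.797, 108.746, 1976.873]}
0.1 [ 234.32003657 -578.76718724  230.57195594] [ 9.81540164e-01  1.91254271e-01 -2.23728099e-04 -8.12405858e-04] -18.700000000000003
```

View pics/scene0.png

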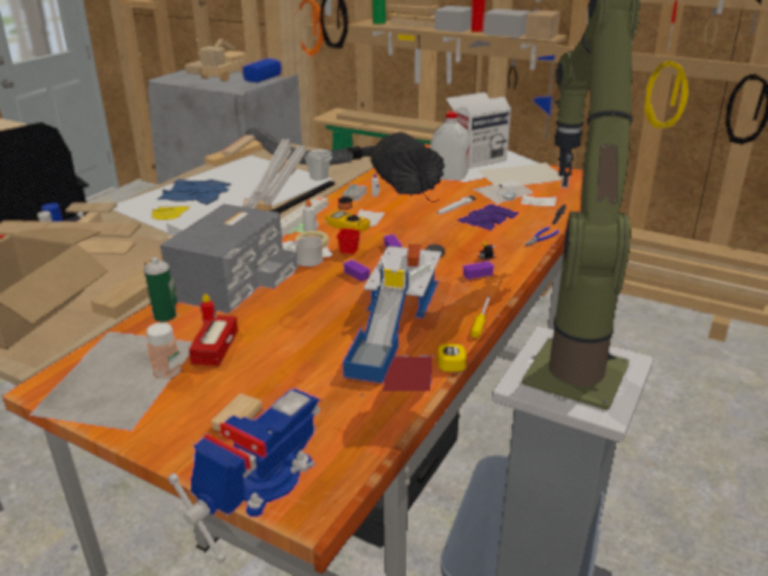

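View pics/side0.png

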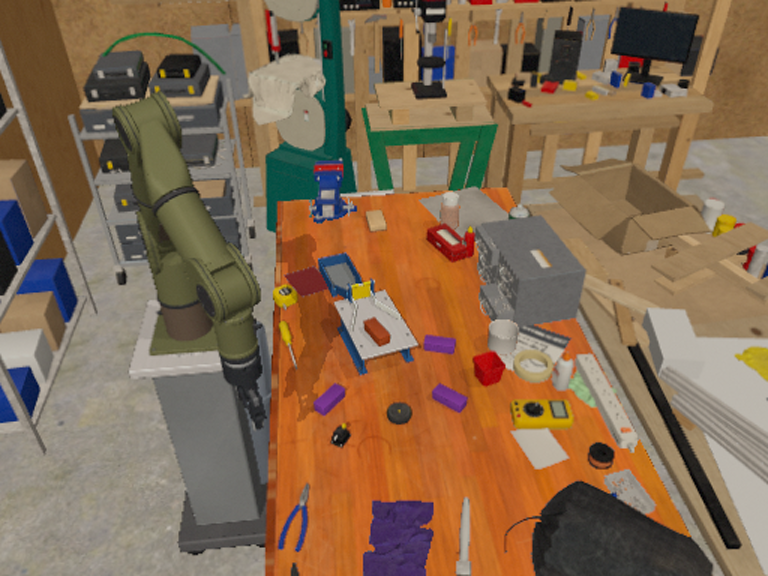

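The brown box candidates are the brown one on the plate at side (376,331) and three purple ones at (440,344), (330,398) and (449,397). Only the one on the plate is brown, so it is the one meant. I'll confirm it and read its points in an enlarged crop.

```bash
python3 - <<'E'
import cv2
im=cv2.imread("pics/side0.png")
c=im[245:380,310:430]; cv2.imwrite("pics/crop.png",cv2.resize(c,None,fx=4.4,fy=4.4,interpolation=cv2.INTER_CUBIC))
E
```

```text
(no output)
```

View pics/crop.png

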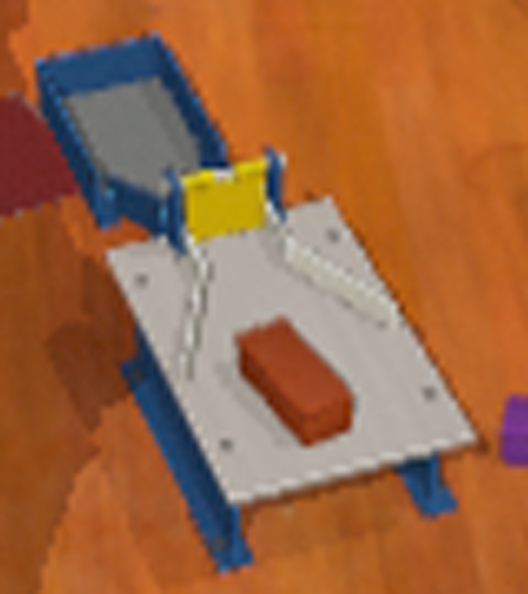

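The crop confirms it: one brown box lies on the plate, its top at about (237,340), (285,318), (353,395), (308,418). The plate corners are at about (231,500), (477,440), (330,198), (107,252).

```bash
cat > h.py <<'E'
from cell import bot, fingers, planner, readout, optics, job
import cv2,numpy as np
from scipy.optimize import least_squares
def proj(p,X): return cv2.projectPoints(np.array(X,float),cv2.Rodrigues(p['R'])[0],np.array(p['t'],float),np.array(p['camera_matrix']),np.array(p['dist']))[0][:,0]
def T(q,L):
    c,s=np.cos(q[2]),np.sin(q[2]); L=np.array(L,float)
    return np.c_[q[0]+c*L[:,0]-s*L[:,1],q[1]+s*L[:,0]+c*L[:,1],L[:,2]]
def fit(p,L,px,q0):
    r=least_squares(lambda q:(proj(p,T(q,L))-px).ravel(),q0,x_scale=[10,10,.1]); return r.x,r.fun.round(1)
PL=[[-235,80,85],[-235,-80,85],[20,-80,85],[20,80,85]]
BX=[[-18,43.5,115],[18,43.5,115],[18,-43.5,115],[-18,-43.5,115]]
E
python3 - <<'E'
from h import *
p=optics.camera_params("side")
f=lambda a:((np.array(a,float)+.5)/4.4+[310,245])/1.5-.5
q,r=fit(p,PL,f([[231,500],[477,440],[330,198],[107,252]]),[600,0,1.57]);print(q,r)
b,r=fit(p,BX,f([[237,340],[285,318],[353,395],[308,418]]),[600,-100,0]);print(b,r)
d=np.array(b[:2])-q[:2];c,s=np.cos(q[2]),np.sin(q[2])
print("box in chute",c*d[0]+s*d[1],-s*d[0]+c*d[1],b[2]+np.pi/2-q[2])
print(proj(p,T(q,[[230,0,8]])))
# look pose: over the plate, tool down; try yaws
from scipy.spatial.transform import Rotation as Ro
w=optics.camera_params("wrist");R=np.array(w['R']);s=readout.sense()
print("cam pos",-R.T@w['t'],"axes",R.round(2).tolist(),s['tcp_pos'])
for yaw in np.arange(-180,180,30):
    qq=(Ro.from_euler('z',yaw+np.degrees(q[2]),degrees=True)*Ro.from_quat([1,0,0,0])).as_quat()
    ok=[]
    for x in(-260,-160,-40,0):
        for z in (110,300):
            P=T(q,[[x,0,z]])[0]; j=planner.solve_ik(P.tolist(),qq.tolist()); ok.append(None if j is None else np.round(j,1).tolist()[-1])
    print(yaw,ok)
E
```

```text
[505.91235413 -29.15848833   1.81509438] [-0.3  0.3  0.3 -0.4  0.4  0.1 -0.4 -0. ]
[ 5.33295146e+02 -1.94208259e+02  4.28541068e-01] [-0.4 -0.4 -0.   0.   0.7  0.3 -0.3 -0. ]
box in chute -166.7722252888899 13.351734330382527 0.1842430197548377
[[226.21397468 184.58713371]]
cam pos [ 309.94853429 -548.33215222  373.82539334] axes [[0.37, -0.93, -0.0], [-0.88, -0.36, 0.31], [-0.29, -0.12, -0.95]] [ 234.32003657 -578.76718724  230.57195594]
-180 [-2.2, -2.3, -2.2, -2.4, -2.3, -2.6, -2.4, -2.6]
-150 [-1.8, -1.9, -1.9, -2.0, -2.0, -2.2, -2.1, -2.3]
-120 [-1.4, -1.4, -1.5, -1.6, -1.7, -1.8, -1.7, -1.9]
-90 [-1.0, -1.0, -1.2, -1.2, -1.4, -1.4, -1.4, -1.5]
-60 [-0.6, -0.6, -0.8, -0.7, -1.0, -1.0, -1.1, -1.0]
-30 [-0.2, -0.1, -0.4, -0.3, -0.7, -0.5, -0.7, -0.6]
0 [0.2, 0.3, 0.0, 0.1, -0.3, -0.1, -0.4, -0.2]
30 [0.6, 0.7, 0.5, 0.6, 0.1, 0.3, 0.0, 0.3]
60 [1.0, 1.2, 0.8, 1.0, 0.5, 0.8, 0.4, 0.7]
90 [1.5, 1.6, 1.2, 1.4, 1.0, 1.2, 0.9, 1.1]
120 [1.8, 2.0, 1.6, 1.8, 1.2, 1.6, 1.1, 1.5]
150 [-2.5, -2.6, -2.6, -2.3, -2.6, -2.4, -2.6, 2.1]
```

Residuals are below 1 px, and the box pose fits the stated bounds (13 mm off the lane, 10.6°). I'll move above the rear of the plate and check with the wrist camera.

```bash
cat >> h.py <<'E'
from scipy.spatial.transform import Rotation as Ro
Q=[505.9,-29.2,1.815]
def ori(Q,a=0): return (Ro.from_euler('z',Q[2]+a)*Ro.from_quat([1,0,0,0])).as_quat().tolist()
def at(Q,x,y,z): return T(Q,[[x,y,z]])[0].tolist()
E
python3 - <<'E'
from h import *
bot.move_pose(at(Q,-250,0,260),ori(Q))
fingers.move_gripper(8)
p=optics.camera_params("wrist"); im=optics.camera("wrist")
np.save("wp.npy",p,allow_pickle=True)
cv2.imwrite("pics/w1.png",cv2.resize(im,None,fx=1.5,fy=1.5,interpolation=cv2.INTER_CUBIC))
s=readout.sense();print(s['clock'],s['tcp_pos'],s['gripper_width'])
print(((proj(p,T(Q,PL))+.5)*1.5-.5).round().tolist())
E
```

```text
2.525 [ 566.35754578 -271.74641585  260.0070928 ] 8.18138229303735
[[280.0, 241.0], [489.0, 241.0], [514.0, -163.0], [254.0, -163.0]]
```

View pics/w1.png

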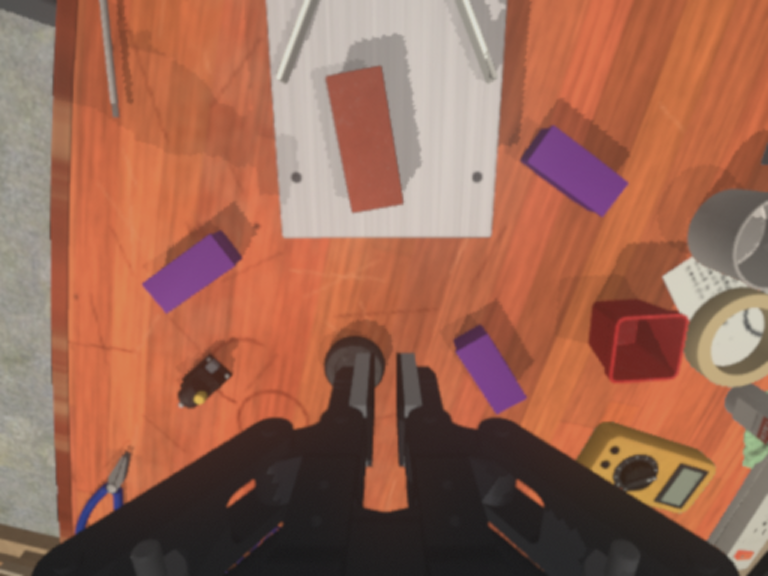

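The wrist view agrees with the estimate to about 2 mm: plate rear corners at (283,237), (491,237), box top at (326,76), (381,66), (403,204), (352,213). I'll refine with these, then start the push.

```bash
python3 - <<'E'
from h import *
p=np.load("wp.npy",allow_pickle=True).item(); f=lambda a:(np.array(a,float)+.5)/1.5-.5
q,r=fit(p,PL[:2],f([[283,237],[491,237]]),Q);print(q,r)
Q2=[q[0],q[1],q[2]]
b,r=fit(p,BX,f([[326,76],[381,66],[403,204],[352,213]]),[533,-194,.43]);print(b,r)
d=b[:2]-q[:2];c,s=np.cos(q[2]),np.sin(q[2]);x,y,a=c*d[0]+s*d[1],-s*d[0]+c*d[1],b[2]+np.pi/2-q[2]
print("box in chute",x,y,a)
assert abs(q[2]-Q[2])<.03 and np.hypot(q[0]-Q[0],q[1]-Q[1])<6
np.save("Q.npy",q)
yc=y-43.5*np.sin(a)+8
print("rear x",x-43.5*np.cos(a)-18*np.sin(a),"push y",yc)
o=ori(q)
bot.move_pose(at(q,-245,yc,130),o)
bot.movel(at(q,-245,yc,93),o,rate=60)
def st(): 
    s=readout.sense(); print(round(s['clock'],2),np.round(s['tcp_pos'],1),np.round(s['contact_force'],1))
st()
bot.movel(at(q,-190,yc,93),o,rate=60,stop_force=25);st()
bot.movel(at(q,-125,2,93),o,rate=60,stop_force=25);st()
im=optics.camera("side");i2=optics.camera("wrist")
cv2.imwrite("pics/m.png",np.hstack([cv2.resize(im[150:270,195:315],(400,400),interpolation=cv2.INTER_CUBIC),cv2.resize(i2[:,56:440],(400,400))]))
E
```

```text
[507.35856756 -25.6639363    1.81433917] [-0.5  0.   0.5  0. ]
[ 5.34135777e+02 -1.91246499e+02  4.11886054e-01] [-0.7 -0.1  0.6 -0.6  0.5  0.5 -0.4  0.4]
box in chute -167.15329940895597 13.941973439232033 0.1683432111903589
rear x -213.05425675928012 push y 14.65358272580816
3.88 [ 552.4 -266.9   93. ] [-0.2 -0.5  0. ]
4.94 [ 539.  -213.9   93. ] [ 0.1  0.4 -0.2]
6.19 [ 535.6 -147.8   93. ] [-0.4 -0.8 -0.3]
```

View pics/m.png

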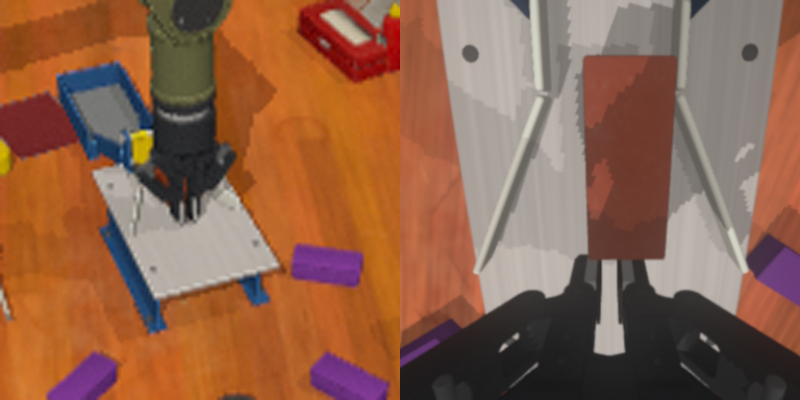

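The box is square and its front has entered the throat, about 6 mm right of the middle: its top spans 583–677 px and the throat centre is at about 612. I'll back off slightly, shift the fingers behind its centre, and push on.

```bash
python3 - <<'E'
from h import *
q=np.load("Q.npy");o=ori(q)
def st(): 
    s=readout.sense(); print(round(s['clock'],2),np.round(s['tcp_pos'],1),np.round(s['contact_force'],1))
bot.movel(at(q,-133,2,93),o,rate=60)
bot.movel(at(q,-133,-4,93),o,rate=60)
print(bot.movel(at(q,-70,-3,93),o,rate=60,stop_force=25));st()
i1=optics.camera("wrist")
print(bot.movel(at(q,-20,-1,93),o,rate=60,stop_force=25));st()
i2=optics.camera("wrist"); im=optics.camera("scene")
cv2.imwrite("pics/m2.png",np.hstack([cv2.resize(i1[:,56:440],(267,400)) if 0 else cv2.resize(i1[:,120:376],(267,400)),cv2.resize(i2[:,120:376],(267,400)),cv2.resize(im[150:260,225:298],(266,400),interpolation=cv2.INTER_CUBIC)]))
E
```

```text
False
8.03 [527.3 -93.2  93. ] [ 0.6  0.2 -0. ]
False
9.06 [513.5 -45.4  93.1] [ 1.7 -3.6  0.5]
```

View pics/m2.png

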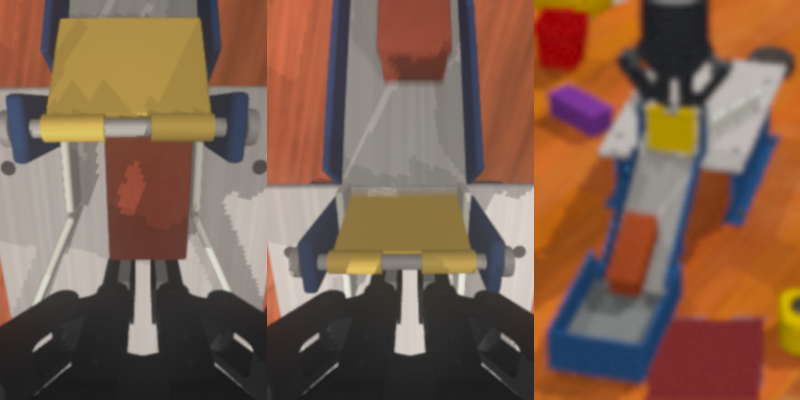

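The box went through and is on the lower ramp, heading into the tray (right panel, at 633,250). I'll draw back straight and check.

```bash
python3 - <<'E'
from h import *
q=np.load("Q.npy");o=ori(q)
bot.movel(at(q,-130,0,93),o,rate=120)
bot.movel(at(q,-150,0,250),o,rate=150)
bot.wait(0.5)
im=optics.camera("scene");i2=optics.camera("side")
cv2.imwrite("pics/m3.png",np.hstack([cv2.resize(im[150:260,220:310],(400,489),interpolation=cv2.INTER_CUBIC),cv2.resize(i2[150:272,195:295],(400,489),interpolation=cv2.INTER_CUBIC)]))
s=readout.sense();print(s['clock'],s['contact_force'])
E
```

```text
12.0333 [-0.23196321  0.38392182  0.17021765]
```

View pics/m3.png

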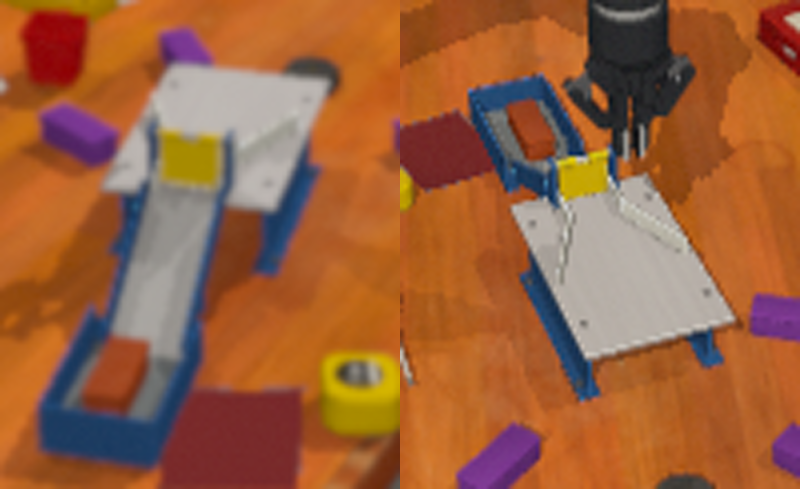

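The box lies in the tray (left panel, 117,375; right panel, 530,128), the flap hangs shut (190,157) and the gripper is clear.

```bash
python3 -c "
from cell import job
print(job.sign_off())"
```

```text
the job is handed in; nothing more can be done
None
```

The brown box was pushed through the flap and slid down the chute into the catch tray, the flap swung shut, the gripper is clear, and the job was handed in after about 12 s of robot time.

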